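Pin the feeder handle to its gate and hold the gate open

ROBOT

A 7-joint arm with a two-finger parallel gripper is mounted at the origin on a cart in front of the work surface, level with it; the furniture and walls round the work are solid. World frame = base frame: x ahead of the robot, y to its left, z up, the work surface at z = 0. Lengths are in mm, angles in rad, forces in N, time in s.
With the tool pointing down it reaches from about 400 to 925 mm from the base axis. Payload 4.1 kg.
Tool frame: the origin (TCP) lies midway between the tips of the shut fingers; the grasp point (between the pads) lies 19 mm behind it; z points along the fingers, y is the direction in which the jaws open and shut (so a half turn about z gives the same grasp; the last joint's range is limited). The gripper opens to 85 mm and grips with 20 to 120 N. Pads are 22 mm wide; open, the fingers measure 114 mm over their backs; the gripper's body (76 mm by 85 mm) begins 54 mm behind the grasp point. The pads swing forward as they close: fully open they stand 13 mm farther back than shut.
Start: joints at [-1.211, 0.398, 0.045, 1.537, -0.019, 1.207, -0.051], TCP at [287.852, 582.825, 231.347] pointing down, gripper open.
Joint ranges: [-2.82, 2.82], [-0.49, 2.23], [-1.37, 1.46], [0, 2.46], [-1.36, 4.5], [0.23, 2], [-2.94, 2.94]. Speed limits (rad/s): [2.57, 2.57, 3.14, 3.14, 3.14, 3.14, 3.14].

INTERFACE

Orientations are given as [roll, pitch, yaw] about the fixed x, y, z axes, in that order (R = Rz(yaw) Ry(pitch) Rx(roll)).
In Python, from plant import robot, snapshot, camera_info gives the robot as it stands.
- The arm moves only by the tool carry_out, never from a script. Its argument "deltas" is a list of rows, each a list of 5 numbers: the shift along the world's x, y, z as a fraction of full scale, then the turn about the world's z as a fraction of full scale, then the gripper command: -1 is shut, 1 is fully open, values between are in proportion. In form: [[x, y, z, twist, grip], ...]. A call has 1 to 8 rows; each row is the pose to reach, as a shift and turn from the pose commanded when the call began; what a row does not reach only later rows make up. Full scale, the value 1, is 0.3 m for a shift and 0.5 rad for a turn. A row lasts 1/12 s, in which the tool goes at most 41.7 mm and 7.16 degrees, less where a joint would pass 70% of its speed; a pose out of reach is approached as far as the arm can. A call with a number of a shift or a turn outside -1 to 1 is refused whole. A call with a gripper value outside its range is refused whole. The fingers move at their own pace and stop on an object; the grip force is fixed at half the most. Time passes only in rows, so rows that repeat a pose let the fingers close. It gives the time, the measured TCP pose, the force and the opening at its end, in the units of the state.
- robot.read_state(): the state, without advancing time (a new reading comes with each control period).
- snapshot(name): name is "scene" or "top" or "wrist"; returns the picture (420x560x3 uint8, red, green, blue); there is no depth.
- camera_info(name): a dict with "mtx" (3x3 intrinsics, pixels), "eye" and "rotation" of the camera in the world. Camera axes: x right, y down, z forward; pixel columns grow to the right and rows downward; lengths in mm; the calibration is good to about 2 mm. The wrist camera is an equidistant fisheye: a pixel r from the principal point sees the ray r / f radians off the axis. A picture is of the moment at which its call begins: read the wrist's pose just before it. camera_info takes no time and is no camera call; for the wrist camera it gives the pose at the moment of the call.
- robot.job_done(): hands the job in, once; it reports no verdict.
The state is a dict: "t": time; "joint_pos": joint angles; "dq": joint speeds; "tau": joint torques, N m; "tcp_pos": TCP position; "tcp_rot": TCP orientation; "force": force on the tool from outside, world axes, zero at the start; "wrist_torque": the same for the moment, N m; "gripper_width": finger opening in mm.
Only numpy, scipy, OpenCV 4.12 (cv2) and the standard library are available. Lean on these libraries where they do the work, as an engineer would, in place of code of your own. Each camera call takes 0.05 s, during which the arm holds its last target. There are 200 camera calls.

TASK

Take the headed steel pin out of its holder and push it down through the lined-up holes of the feeder's fork and tongue until its head sits on the fork. Then push the feeder's upright handle forward, away from its near end, until the round window in the spring-shut gate lies over the round chute bore in the deck, and keep it pushed there: the program finishes while the hand still holds the handle against the spring with window and bore in line. Move the gate only through the handle and pin, and leave the cup and the jar where they stand.

Things in the scene. Friction and masses are not known exactly. Their poses are not given: they have to be found in the camera images.
- feeder: Fixed feeder: aluminium deck 290 x 100 mm on feet, deck top 50 mm above the worktop, two side rails 14 mm high. Origin on the worktop below the fork hole (gate shut). x: push direction, from handle end to chute end; y left of it; z up. Handle at x = -80 mm, fork hole 0, bore 94 mm. Deck from x = -135 to 155 mm.
- handle_grip (a point): On the centre line of the handle's upright black block, 90 mm above the worktop; moves with the handle; axes as feeder. The block is 18 mm thick along x, 40 mm wide along y, free from 69 to 116 mm above the worktop. At its foot a flat collar 24 x 46 mm, top 69 mm high, on a carriage 64 mm high (x = -117 to -43 mm).
- push_handle (a joint): Handle travel along the feeder's +x, m: 0 at rest (tongue hole in line with the fork hole), stop at 0.045. Light return spring: 1.6 N at 0, 40 N/m. Without the pin the tongue slides alone between the fork plates and the gate stays shut. Holes are 2 mm wider than the pin, so pinned, the gate follows some 2 mm behind.
- gate (a joint): Gate travel along the feeder's +x, m: 0 shut, window over the bore at 0.024, stop at 0.042. A spring pushes it shut (5 N at 0, 200 N/m): about 10 N at 0.024, plus 2.6 N of the handle's own spring.
- fork_hole (a point): Centre of the hole's upper mouth in the fork's top plate, 82 mm above the worktop; moves with the gate; z up. Hole 12 mm wide, 2 mm chamfer on top, straight down through top fork plate (8 mm), tongue (10 mm) and lower fork plate (8 mm). Fork 36 mm wide. The pin goes in from above, head up.
- gate_window (a point): Centre of the round window, 20 mm across, in the steel gate plate, at its top face 58 mm above the worktop; moves with the gate; 70 mm beyond the fork hole along the feeder's x. Two dark pointer tabs beside it reach over the rails.
- chute_bore (a point): Centre of the round chute bore, 20 mm across, in the fixed deck, at deck top 50 mm above the worktop; 94 mm along the feeder's x from its origin, 24 mm beyond the window while the gate is shut. A dark line across each rail marks its place: the gate's pointers stand there when window and bore are in line. The bore looks black.
- pin_grip (a point): On the loose pin's axis half-way up its round steel grip (16 mm wide, 36 mm tall), 55 mm above the pin's lower end, 26 mm above the underside of its head flange; z towards the head. Pin 69 mm long, about 60 g: shank 10 mm wide, 29 mm long with tapered foot; flange 22 mm wide, 4 mm thick; then the grip. Stands upright in the holder.
- pin_head (a point): Point on the pin's axis at the underside of the flange, 29 mm above the pin's lower end; z towards the head. When seated it meets fork_hole.
- pin_holder: Fixed grey block 56 x 56 x 36 mm on the worktop with a 13 mm through-hole in which the pin stands, flange on the block's top face. Origin under its centre on the worktop, z up. Room to mind: machines to the left (y > 0.05 m) stand under 0.35 m high, and a wall shelf hangs 0.74 m above the worktop to the right (y < -0.36 m).
- sample_cup: Bystander: loose milky sample cup, 67 mm across, 68 mm tall, origin under its centre.
- white_jar: Bystander: loose white jar with a white screw cap, 40 mm across, 48 mm tall, origin under its centre.
Not all that is in view belongs to the job. What is shaped like the part that bears pin_grip but red or yellow is not meant.

How it is judged:
By the outcome, as a careful person would: the job done as asked, in the order asked, and still so for the second after the job is handed in, while the arm keeps its last pose, push and grip.
It also fails if it takes over 59 s, if anything falls off the work surface, if the arm or the gripper's body presses on something with over 40 N, if the wrist force passes 120 N, or if a joint passes its speed limit or range.

## Working session

There is one attempt and no reset: what is moved stays moved. The work goes in short steps, Python scripts to look and compute and a tool call to move; the robot and the scene stay as the last step left them, time stands still between calls to the robot, and variables do not carry over. Pictures are saved under pics/ and viewed, about 8 in all and at most 12, crops included, and the job is handed in when it is done.

Besides the shell and the picture viewer there is one more tool, called after ">>>" by a JSON object that holds its "api" and its "payload". carry_out: Moves the arm, as the interface text tells. Shift numbers are shares of 0.3 m and turn numbers shares of 0.5 rad, none past 1 either way. Its arguments: {"type":"object","properties":{"deltas":{"type":"array"}},"required":["deltas"]}

```bash
mkdir -p pics; ls
cat > h.py <<'E'
import numpy as np, cv2
from plant import robot, snapshot, camera_info
def save(name,fn,crop=None,scale=1):
    im=snapshot(name)[:,:,::-1]
    if crop: a,b,c,d=crop; im=im[b:d,a:c]
    if scale!=1: im=cv2.resize(im,None,fx=scale,fy=scale,interpolation=cv2.INTER_CUBIC)
    cv2.imwrite('pics/'+fn,im)
def onplane(name,u,v,z,ci=None):
    ci=ci or camera_info(name); K=np.array(ci['mtx']);R=np.array(ci['rotation']);e=np.array(ci['eye'])
    d=np.array([(u-K[0,2])/K[0,0],(v-K[1,2])/K[1,1],1.])
    if name=='wrist':
        r=np.hypot(d[0],d[1]); d=np.array([d[0]/r*np.sin(r),d[1]/r*np.sin(r),np.cos(r)]) if r>1e-9 else np.array([0,0,1.])
    w=R@d; return e+w*(z-e[2])/w[2]
def proj(name,p,ci=None):
    ci=ci or camera_info(name); K=np.array(ci['mtx']);R=np.array(ci['rotation']);e=np.array(ci['eye'])
    c=R.T@(np.array(p)-e)
    if name=='wrist':
        th=np.arctan2(np.hypot(c[0],c[1]),c[2]); q=c[:2]/np.hypot(c[0],c[1])*th
    else: q=c[:2]/c[2]
    return np.array([K[0,0]*q[0]+K[0,2],K[1,1]*q[1]+K[1,2]])
E
python3 - <<'E'
from h import *
for n in('scene','top','wrist'): print(n,camera_info(n))
print(robot.read_state())
save('scene','s1.png',scale=1.4); save('top','t1.png',scale=1.4)
E
```

```text
pics
scene {'mtx': array([[436.93076612,   0.        , 281.94927928],
       [  0.        , 436.93076612, 202.10581209],
       [  0.        ,   0.        ,   1.        ]]), 'eye': array([  60.95980811, -669.88300212,  635.653226  ]), 'rotation': array([-2.31613025,  0.00296175, -0.8333482 ])}
top {'mtx': array([[498.46660795,   0.        , 272.1605616 ],
       [  0.        , 498.46660795, 212.62422185],
       [  0.        ,   0.        ,   1.        ]]), 'eye': array([ 303.352776  , -237.13123028, 1165.88431781]), 'rotation': array([-2.94041282,  0.00546782, -1.56741703])}
wrist {'mtx': array([[325.1922621 ,   0.        , 277.16206232],
       [  0.        , 325.1922621 , 206.08070612],
       [  0.        ,   0.        ,   1.        ]]), 'eye': array([222.84777568, 614.99161328, 373.40966098]), 'rotation': array([2.85540273e+00, 1.95180362e-03, 1.11184799e+00])}
{'t': 0.0, 'joint_pos': array([-1.21097512,  0.39914748,  0.04502448,  1.53789359, -0.01866768,
        1.20690076, -0.05072249]), 'dq': array([-0.00099025,  0.00110433, -0.00021864, -0.00258194, -0.00074095,
       -0.00144508, -0.00104979]), 'tau': array([-5.25022756e-05, -4.75129759e+01,  1.36459865e+00, -2.54218072e+01,
        1.15299583e-02,  9.43545776e-03, -9.24339986e-06]), 'tcp_pos': array([287.58084657, 582.20676443, 230.28601346]), 'tcp_rot': array([-3.13967061e+00,  1.58329125e-04,  2.68288113e+00]), 'force': array([0.02924689, 1.1966657 , 0.33020235]), 'wrist_torque': array([ 0.02879408,  0.00330029, -0.02271634]), 'gripper_width': 85.67118016738507}
```

```bash
sed -i "s/R=np.array(ci\['rotation'\])/R=Rot.from_euler('xyz',ci['rotation']).as_matrix()/" h.py; sed -i '1i from scipy.spatial.transform import Rotation as Rot' h.py
python3 - <<'E'
from h import *
for n in('scene','top'): print(onplane(n,280,210,0))
E
```

```text
[ 548.62014721 -218.79796364    0.        ]
[ 547.54426186 -248.66363029    0.        ]
```

View pics/s1.png

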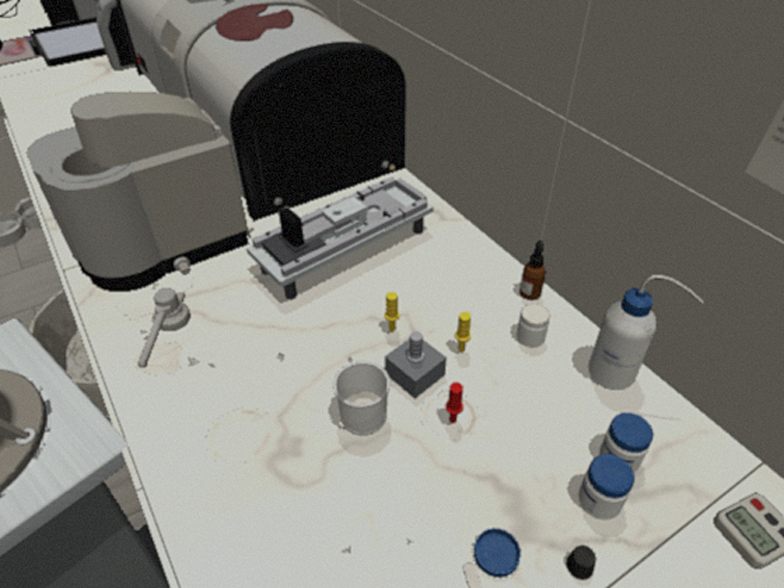

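View pics/t1.png

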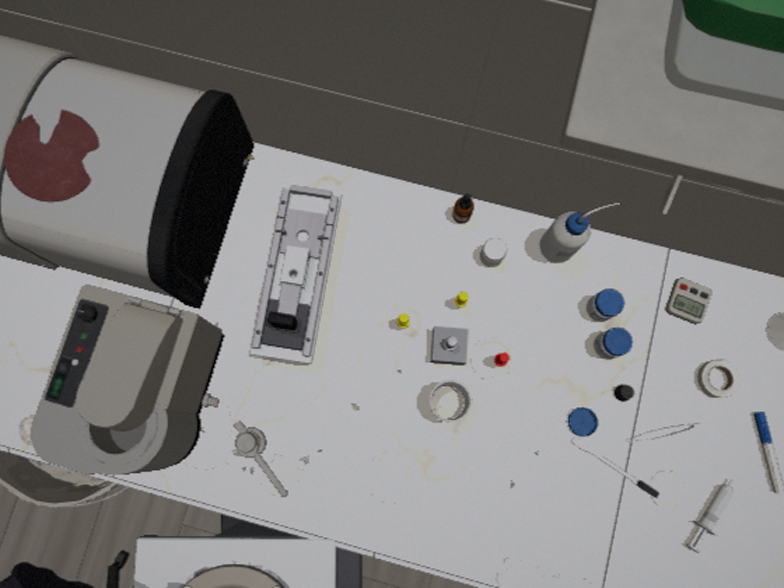

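The top view (1.4×) shows the steel pin in the grey holder at (451,342). Things that could be mistaken for it are the yellow pins at (404,321) and (462,299) and the red pin at (502,359). The feeder runs from about (285,358) to (315,188), with the handle at (283,322) and the fork hole at about (293,272). I choose the steel pin in the holder and check it in a close crop.

Run:
```python
from h import *
save('top','t2.png',(170,120,350,275),4.4)
```

```text
(no output)
```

View pics/t2.png

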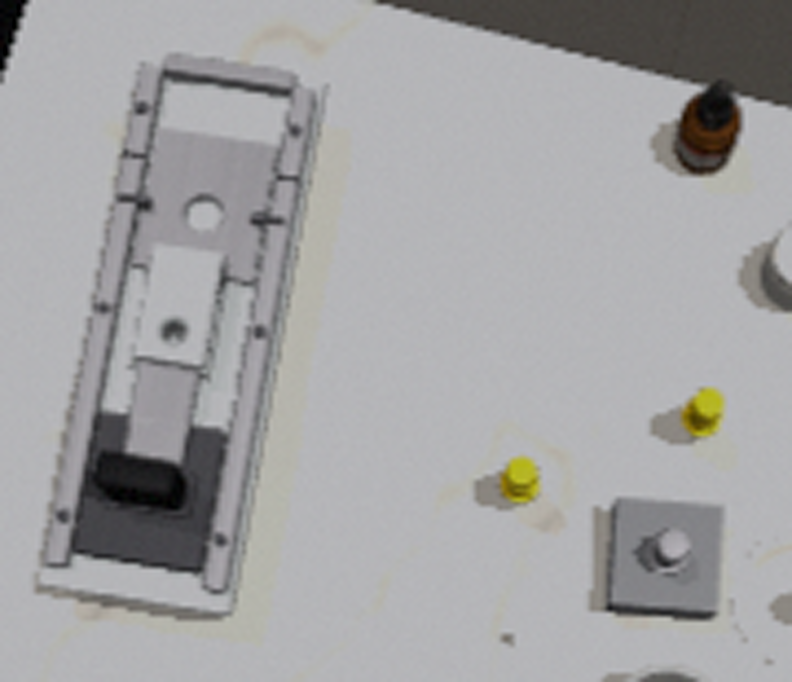

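Run:
```python
from h import *
ci=camera_info('top')
f=lambda u,v,z: onplane('top',170+(u+.5)/4.4-.5,120+(v+.5)/4.4-.5,z,ci)
fk=f(173,330,82);wi=f(205,214,58);bm=(f(130,153,64)+f(287,178,64))/2; ha=f(138,472,116);pt=f(676,543,76)
hc=f(661,559,36)
print(fk,wi,bm,ha,pt)
L0,L1=f(60,560,64),f(150,66,64);R0,R1=f(215,587,64),f(302,80,64)
for a,b in((ha,fk),(fk,wi),(fk,bm),(L0,L1),(R0,R1)): d=b-a; print(np.hypot(*d[:2]),np.arctan2(d[1],d[0]))
print((L0+R0)/2,(L1+R1)/2)
# holder corners
print(np.mean([f(u,v,36) for u,v in((616,497),(722,507),(718,612),(606,606))],axis=0))
# scene view proj check (original px)
for p in (pt,fk,wi,ha): print(proj('scene',p)*1.4)
```

```text
[565.18461353 -88.85538677  82.        ] [ 633.67657646 -100.59614342   58.        ] [ 658.36465063 -102.43293282   64.        ] [485.97048277 -78.52076464 116.        ] [ 457.51754557 -343.19588442   76.        ]
79.88543625518363 -0.12973163527371676
69.49096598154745 -0.169768023570268
94.16405402739598 -0.14469470357257447
266.298376667156 -0.14113821718358177
272.314114926846 -0.14502219083536322
[442.97498427 -72.01803863  64.        ] [ 709.52798278 -110.4248027    64.        ]
[ 456.76624546 -341.53323175   36.        ]
[416.14786193 334.00667166]
[336.37668658 210.46212207]
[373.25169988 206.8162301 ]
[289.72015122 212.54404301]
```

The crop confirms the choice: a bare steel pin in the grey block (crop 676,543). The fork hole is at (173,330), the window at (205,214) and the handle at (138,472). Feeder yaw is about -0.145, the fork hole is at about (565,-89) and the pin at about (457,-343).

First I lift above the machines.

>>> {"api": "carry_out", "payload": {"deltas": [[0, 0, 0.14, 0, 0], [0, 0, 0.28, 0, 0], [0, 0, 0.42, 0, 0], [0, 0, 0.56, 0, 0], [0, 0, 0.65, 0, 0], [0, 0, 0.65, 0, 0]]}}

```text
t: 0.65
tcp_pos: [288.9, 584.7, 434.3]
tcp_rot: [3.128, -0.001, 2.683]
force: [-1.1, -0.2, 0.8]
gripper_width: 42.8
```

>>> {"api": "carry_out", "payload": {"deltas": [[0.11, -0.08, 0, -0.1, 0], [0.22, -0.16, 0, -0.2, 0], [0.33, -0.25, 0, -0.3, 0], [0.44, -0.37, 0, -0.4, 0], [0.52, -0.5, 0, -0.5, 0], [0.58, -0.62, 0, -0.6, 0], [0.65, -0.75, 0, -0.7, 0], [0.7, -0.88, 0, -0.8, 0]]}}

```text
t: 1.32
tcp_pos: [493.6, 329.0, 425.1]
tcp_rot: [-3.14, 0.0, 2.28]
force: [1.1, 0.5, -0.5]
gripper_width: 42.7
```

>>> {"api": "carry_out", "payload": {"deltas": [[0.02, -0.14, 0, -0.15, 0], [0.03, -0.28, 0, -0.3, 0], [0.04, -0.42, 0, -0.45, 0], [0.05, -0.56, 0, -0.6, 0], [0.05, -0.7, 0, -0.75, 0], [0.05, -0.84, 0, -0.9, 0], [0.05, -0.98, 0, -1, 0], [0.05, -1, 0, -1, 0]]}}

```text
t: 1.98
tcp_pos: [506.9, 21.7, 426.4]
tcp_rot: [-3.141, 0.003, 1.769]
force: [-0.2, -1.5, 0.2]
gripper_width: 42.5
```

>>> {"api": "carry_out", "payload": {"deltas": [[-0.02, -0.14, 0, -0.12, 0], [-0.05, -0.28, 0, -0.24, 0], [-0.08, -0.42, -0.05, -0.36, 0], [-0.1, -0.56, -0.1, -0.48, 0], [-0.13, -0.7, -0.2, -0.6, 0], [-0.16, -0.82, -0.3, -0.71, 0], [-0.18, -0.94, -0.4, -0.71, 0], [-0.19, -1, -0.5, -0.71, 0]]}}

```text
t: 2.65
tcp_pos: [452.6, -256.4, 293.6]
tcp_rot: [3.139, 0.0, 1.426]
force: [-0.2, 0.1, -0.8]
gripper_width: 42.6
```

>>> {"api": "carry_out", "payload": {"deltas": [[0, -0.1, -0.07, 0, 0], [0, -0.18, -0.14, 0, 0], [0, -0.18, -0.27, 0, 0], [0, -0.18, -0.38, 0, 0], [0, -0.18, -0.38, 0, 0], [0, -0.18, -0.38, 0, 0]]}}

```text
t: 3.15
tcp_pos: [452.2, -306.9, 178.7]
tcp_rot: [-3.137, -0.001, 1.428]
force: [0.8, 0.3, 1.5]
gripper_width: 42.7
```

Run:
```python
from h import *
s=robot.read_state(); print(s['joint_pos'],s['tcp_pos'],s['tcp_rot'],s['t'])
ci=camera_info('wrist'); print(ci)
save('wrist','w1.png',scale=1.4)
for p in ((457.2,-343,76),(457.2,-342,36),s['tcp_pos']): print(proj('wrist',p,ci)*1.4)
```

```text
[-0.09622971  0.34320747  0.76114064  1.85958618 -0.26961216  1.04916257
  0.62986317] [ 452.23866963 -306.93936241  178.723663  ] [-3.13733571e+00 -9.16299802e-04  1.42785940e+00] 3.15
{'mtx': array([[325.1922621 ,   0.        , 277.16206232],
       [  0.        , 325.1922621 , 206.08070612],
       [  0.        ,   0.        ,   1.        ]]), 'eye': array([ 462.65293303, -235.33528293,  321.93366208]), 'rotation': array([ 2.85615034,  0.00472286, -0.14323269])}
[406.95750485 345.92149169]
[404.71855045 320.68683929]
[389.70958559 371.55501556]
```

View pics/w1.png

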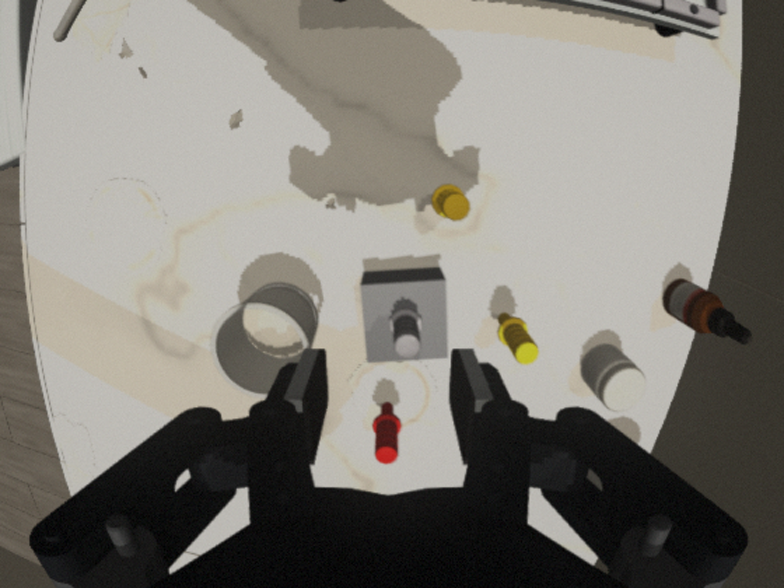

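The wrist view shows the steel pin top at (406,347), where (407,346) was predicted, so the pin position holds at (457,-343). The cup is to the left, the red pin is behind and the yellow pins are ahead and to the right; all are clear of the fingers.

>>> {"api": "carry_out", "payload": {"deltas": [[0, 0, 0, 0, 0], [0, 0, 0, 0, 0]]}}

```text
t: 3.37
tcp_pos: [455.0, -308.5, 182.5]
tcp_rot: [3.137, 0.001, 1.429]
force: [-0.5, -0.5, -0.7]
gripper_width: 42.9
```

Run:
```python
from h import *
for i in range(3):
  s=robot.read_state(); print(s['joint_pos'],s['tcp_pos'],s['tcp_rot'],s['t'])
```

```text
[-0.09741638  0.3390684   0.7628933   1.85509219 -0.26979686  1.04848169
  0.63023301] [ 454.95608817 -308.46974255  182.45839409] [3.13719346e+00 1.01373816e-03 1.42870976e+00] 3.3667
[-0.09741638  0.3390684   0.7628933   1.85509219 -0.26979686  1.04848169
  0.63023301] [ 454.95608817 -308.46974255  182.45839409] [3.13719346e+00 1.01373816e-03 1.42870976e+00] 3.3667
[-0.09741638  0.3390684   0.7628933   1.85509219 -0.26979686  1.04848169
  0.63023301] [ 454.95608817 -308.46974255  182.45839409] [3.13719346e+00 1.01373816e-03 1.42870976e+00] 3.3667
```

>>> {"api": "carry_out", "payload": {"deltas": [[0.007, -0.06, 0, 0, -0.05], [0.007, -0.115, 0, 0, -0.05], [0.007, -0.115, -0.1, 0, -0.05], [0.007, -0.115, -0.2, 0, -0.05], [0.007, -0.115, -0.25, 0, -0.05], [0.007, -0.115, -0.25, 0, -0.05], [0.007, -0.115, -0.25, 0, -0.05]]}}

```text
t: 3.95
tcp_pos: [456.2, -342.5, 106.1]
tcp_rot: [3.14, 0.0, 1.428]
force: [0.5, 0.9, 0.6]
gripper_width: 40.6
```

```bash
cat >> h.py <<'E'
def pose(n=4):
    "mean state over n camera calls (0.05 s each)"
    P=[]
    for i in range(n):
        s=robot.read_state(); P.append(np.r_[s['tcp_pos'],s['tcp_rot'][2],s['force'],s['gripper_width']]); snapshot('top')
    return np.round(np.mean(P,0),3),np.round(np.std(P,0),2)
E
python3 - <<'E'
from h import *
print(*pose())
ci=camera_info('wrist'); save('wrist','w2.png',(150,170,410,365),3)
f=lambda p:(proj('wrist',p,ci)-[150,170])*3
for p in ((457.2,-343,76),(457.2,-343,62)): print(f(p))
E
```

```text
[ 4.56721e+02 -3.43064e+02  1.06939e+02  1.42800e+00  2.63000e-01
  3.15000e-01  5.24000e-01  4.06080e+01] [0.29 0.31 0.48 0.   0.48 0.43 0.1  0.11]
[385.86709869 212.18677753]
[385.36069399 186.17700836]
```

View pics/w2.png

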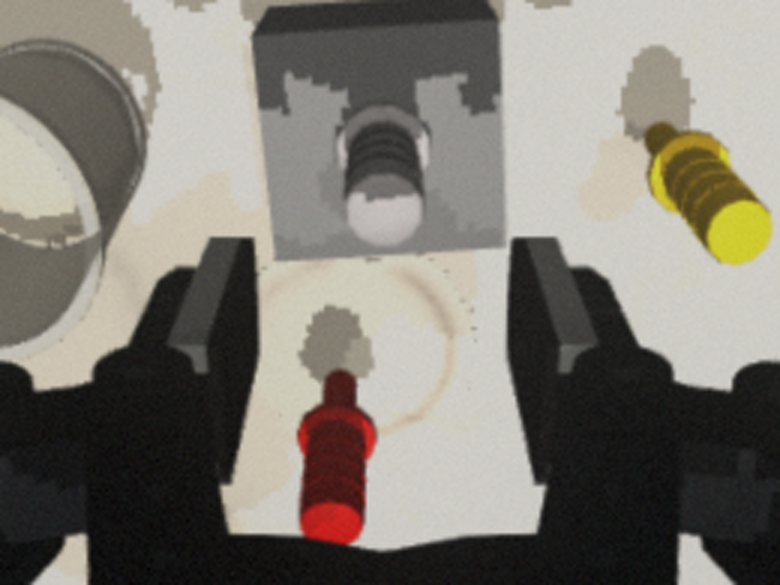

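The pin top is at (385,215), against a predicted (386,212), and is centred between the pads. I descend and close.

>>> {"api": "carry_out", "payload": {"deltas": [[0, 0, -0.1, 0, -0.05], [0, 0, -0.198, 0, -0.05], [0, 0, -0.198, 0, -0.05], [0, 0, -0.198, 0, -1], [0, 0, -0.198, 0, -1], [0, 0, -0.198, 0, -1], [0, 0, -0.198, 0, -1], [0, 0, -0.198, 0, -1]]}}

```text
t: 4.87
tcp_pos: [456.6, -343.3, 47.5]
tcp_rot: [3.138, 0.001, 1.428]
force: [-0.3, -0.0, 5.4]
gripper_width: 14.3
```

>>> {"api": "carry_out", "payload": {"deltas": [[0, 0, 0, 0, -1], [0, 0, 0, 0, -1], [0, 0, 0, 0, -1], [0, 0, 0, 0, -1]]}}

```text
t: 5.2
tcp_pos: [456.6, -343.3, 47.5]
tcp_rot: [3.139, 0.001, 1.428]
force: [-0.9, -0.2, 7.7]
gripper_width: 14.1
```

Run:
```python
from h import *
print(*pose())
```

```text
[ 4.56616e+02 -3.43335e+02  4.74840e+01  1.42800e+00 -5.51000e-01
 -4.30000e-02  6.99900e+00  1.41250e+01] [0.02 0.01 0.01 0.   0.5  0.26 0.49 0.25]
```

>>> {"api": "carry_out", "payload": {"deltas": [[0, 0, 0.07, 0, -1], [0, 0, 0.14, 0, -1], [0, 0, 0.27, 0, -1], [0, 0, 0.4, 0, -1], [0, 0, 0.4, 0, -1]]}}

```text
t: 5.82
tcp_pos: [459.0, -346.2, 173.3]
tcp_rot: [3.129, 0.005, 1.427]
force: [1.0, -2.1, 0.1]
gripper_width: 14.1
```

>>> {"api": "carry_out", "payload": {"deltas": [[0.05, 0.1, 0, 0, -1], [0.1, 0.23, 0, 0, -1], [0.15, 0.36, 0, 0, -1], [0.2, 0.49, 0, 0, -1], [0.25, 0.61, 0, 0, -1], [0.3, 0.73, 0, 0, -1], [0.36, 0.84, 0, 0, -1], [0.36, 0.84, 0, 0, -1]]}}

```text
t: 6.48
tcp_pos: [567.7, -79.7, 165.3]
tcp_rot: [3.14, -0.005, 1.441]
force: [1.3, 1.5, -0.7]
gripper_width: 14.1
```

>>> {"api": "carry_out", "payload": {"deltas": [[0, 0, 0, 0, -1], [0, 0, 0, 0, -1]]}}

```text
t: 6.65
tcp_pos: [563.2, -90.8, 165.7]
tcp_rot: [-3.142, 0.001, 1.428]
force: [-0.4, -1.0, -0.4]
gripper_width: 14.3
```

Run:
```python
from h import *
p,_=pose(); print(p)
ci=camera_info('wrist'); save('wrist','w3.png',(150,100,410,295),3)
f=lambda p:(proj('wrist',p,ci)-[150,100])*3
F=np.array([565.2,-89,0])
for q in (F+[0,0,82],F+[69.2,-10.1,58],F+[-79.2,11.6,116],np.r_[p[:2],p[2]-40.5]): print(q,f(q))
```

```text
[ 5.62915e+02 -9.17340e+01  1.65809e+02  1.42600e+00 -4.11000e-01
 -4.82000e-01 -7.77000e-01  1.42830e+01]
[565.2 -89.   82. ] [391.48822033 327.03476824]
[634.4 -99.1  58. ] [646.0223483  300.96719399]
[486.  -77.4 116. ] [ 28.30216628 371.95321564]
[562.915 -91.734 125.309] [384.26780512 403.83192588]
```

View pics/w3.png

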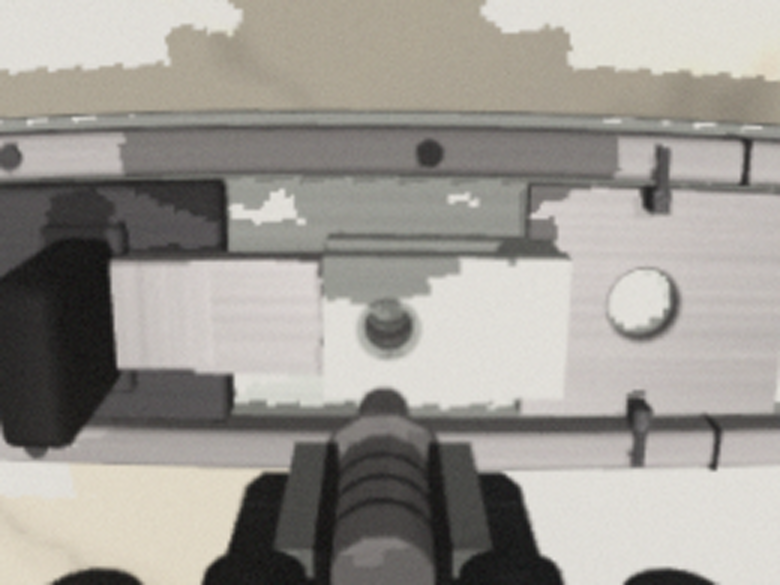

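The fork hole is at (388,327), against a predicted (391,327), so it lies about 1 mm nearer in x, at about (564.4,-89). The pin foot is at (384,~400), as predicted. I correct in xy and lower to just above the mouth.

>>> {"api": "carry_out", "payload": {"deltas": [[0.005, 0.009, 0, 0, -1], [0.005, 0.009, -0.06, 0, -1], [0.005, 0.009, -0.12, 0, -1], [0.005, 0.009, -0.127, 0, -1], [0.005, 0.009, -0.127, 0, -1], [0.005, 0.009, -0.127, 0, -1]]}}

```text
t: 7.4
tcp_pos: [565.4, -88.0, 128.2]
tcp_rot: [3.141, 0.0, 1.427]
force: [-0.2, -0.2, 0.1]
gripper_width: 14.1
```

Run:
```python
from h import *
p,_=pose(); print(p)
ci=camera_info('wrist'); save('wrist','w4.png',(205,150,345,255),5.5)
f=lambda p:(proj('wrist',p,ci)-[205,150])*5.5
F=np.array([564.4,-89,0])
for q in (F+[0,0,82],F+[69.2,-10.1,58],np.r_[p[:2],p[2]-40.5]): print(q,f(q))
```

```text
[ 5.65691e+02 -8.79720e+01  1.28563e+02  1.42800e+00  4.17000e-01
 -7.60000e-02  7.40000e-02  1.41110e+01]
[564.4 -89.   82. ] [391.31755252 460.06181446]
[633.6 -99.1  58. ] [928.30717954 389.37221742]
[565.691 -87.972  88.063] [401.47963097 469.80918474]
```

View pics/w4.png

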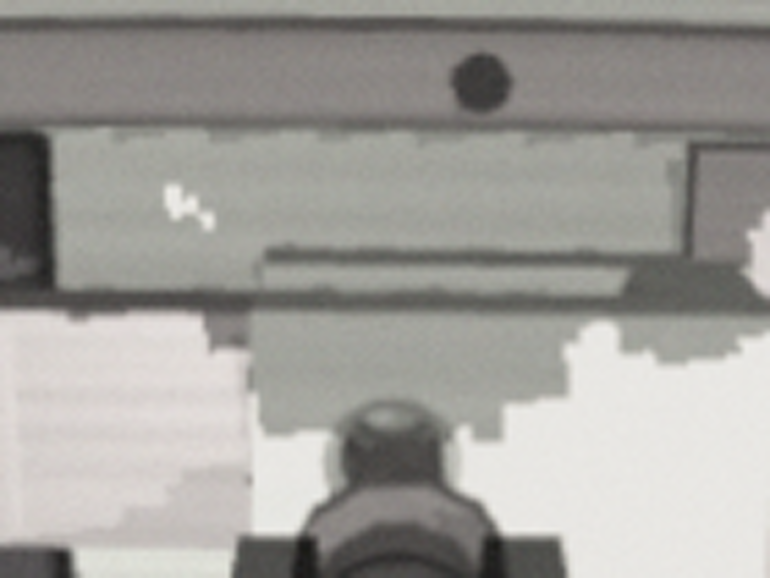

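The hole mouth is centred near (393,460), as predicted at (391,460). The pin (flange centre 398, predicted foot 401) is about 1 mm too far in +x and +y. I correct and insert gently.

>>> {"api": "carry_out", "payload": {"deltas": [[-0.004, -0.003, 0, 0, -1], [-0.004, -0.003, -0.015, 0, -1], [-0.004, -0.003, -0.03, 0, -1], [-0.004, -0.003, -0.04, 0, -1], [-0.004, -0.003, -0.05, 0, -1], [-0.004, -0.003, -0.05, 0, -1]]}}

```text
t: 8.15
tcp_pos: [563.8, -89.0, 112.0]
tcp_rot: [3.141, 0.001, 1.428]
force: [1.5, -2.0, -1.7]
gripper_width: 14.3
```

>>> {"api": "carry_out", "payload": {"deltas": [[0, 0, -0.015, 0, -1], [0, 0, -0.03, 0, -1], [0, 0, -0.045, 0, -1], [0, 0, -0.055, 0, -1], [0, 0, -0.06, 0, -1], [0, 0, -0.06, 0, -1]]}}

```text
t: 8.65
tcp_pos: [563.9, -89.0, 94.2]
tcp_rot: [3.141, 0.001, 1.428]
force: [2.2, -2.1, -2.8]
gripper_width: 13.7
```

>>> {"api": "carry_out", "payload": {"deltas": [[0, 0, -0.003, 0, -1], [0, 0, -0.006, 0, -1], [0, 0, -0.006, 0, -1], [0, 0, -0.006, 0, -1]]}}

```text
t: 8.98
tcp_pos: [564.1, -88.9, 93.5]
tcp_rot: [3.141, 0.0, 1.428]
force: [-0.1, -2.5, 5.0]
gripper_width: 14.1
```

The head is seated: contact force rises at TCP 93.5, the expected height. I release, lift and move back over the handle.

>>> {"api": "carry_out", "payload": {"deltas": [[0, 0, 0.004, 0, -0.3], [0, 0, 0.004, 0, 0], [0, 0, 0.004, 0, 0], [0, 0, 0.06, 0, 0], [0, 0, 0.18, 0, 0], [0, 0, 0.3, 0, 0], [0, 0, 0.3, 0, 0]]}}

```text
t: 9.57
tcp_pos: [567.9, -89.2, 189.1]
tcp_rot: [3.131, -0.002, 1.428]
force: [1.0, -0.5, -0.2]
gripper_width: 42.5
```

>>> {"api": "carry_out", "payload": {"deltas": [[-0.1, 0.015, 0, 0, 0], [-0.2, 0.029, 0, 0, 0], [-0.265, 0.038, 0, 0, 0], [-0.265, 0.038, 0, 0, 0], [-0.265, 0.038, 0, 0, 0], [-0.265, 0.038, 0, 0, 0]]}}

```text
t: 10.07
tcp_pos: [485.1, -76.6, 183.0]
tcp_rot: [3.14, -0.0, 1.429]
force: [0.7, 0.4, 0.3]
gripper_width: 42.8
```

Run:
```python
from h import *
p,_=pose(); print(p)
ci=camera_info('wrist'); save('wrist','w5.png',(150,100,410,295),3)
f=lambda p:(proj('wrist',p,ci)-[150,100])*3
F=np.array([564.4,-89,0])
for q in (F+[0,0,122],F+[0,0,86],F+[69.2,-10.1,58],F+[-79.2,11.6,116],F+[-88.1,12.9,116],F+[-70.3,10.3,116]): print(q,f(q))
```

```text
[ 4.85277e+02 -7.68980e+01  1.82934e+02  1.42800e+00  2.14000e-01
  8.00000e-02 -4.00000e-03  4.27250e+01]
[564.4 -89.  122. ] [729.76598479 370.8351384 ]
[564.4 -89.   86. ] [685.34696826 325.74948463]
[633.6 -99.1  58. ] [866.48742009 299.5207167 ]
[485.2 -77.4 116. ] [384.46892979 363.55704609]
[476.3 -76.1 116. ] [344.97146313 363.46515354]
[494.1 -78.7 116. ] [423.95476255 363.59943645]
```

View pics/w5.png

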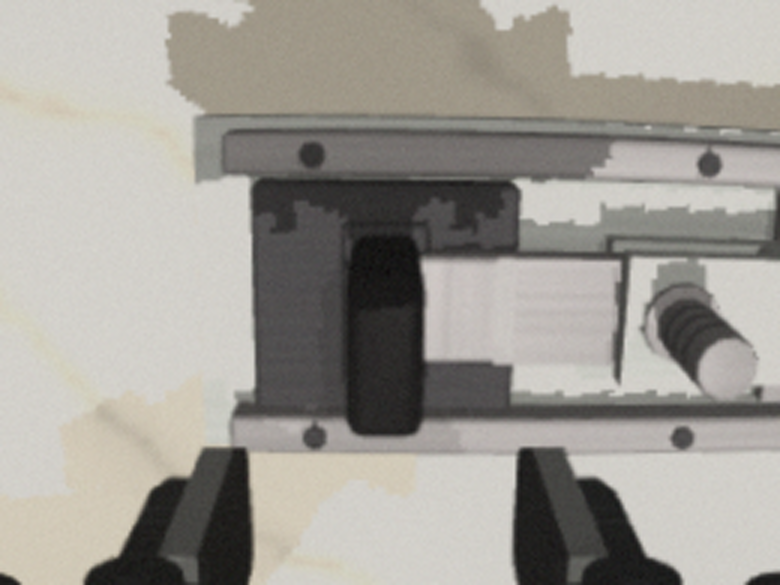

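The pin stands seated in the fork with its flange at (685,322), as predicted. The handle block (u 347–424) lies where predicted and midway between the fingers. I descend and grip it.

>>> {"api": "carry_out", "payload": {"deltas": [[0, 0, -0.1, 0, 0], [0, 0, -0.2, 0, 0], [0, 0, -0.3, 0, 0], [0, 0, -0.343, 0, 0], [0, 0, -0.343, 0, 0], [0, 0, -0.343, 0, -1], [0, 0, -0.343, 0, -1], [0, 0, -0.343, 0, -1]]}}

```text
t: 10.98
tcp_pos: [485.7, -77.5, 81.1]
tcp_rot: [3.138, -0.0, 1.426]
force: [1.8, -1.3, -1.8]
gripper_width: 17.3
```

>>> {"api": "carry_out", "payload": {"deltas": [[0, 0, 0, 0, -1], [0, 0, 0, 0, -1], [0, 0, 0, 0, -1]]}}

```text
t: 11.23
tcp_pos: [485.7, -77.5, 81.1]
tcp_rot: [3.138, -0.0, 1.427]
force: [0.9, -1.7, 3.5]
gripper_width: 17.7
```

Run:
```python
from h import *
p,_=pose(); print(p)
```

```text
[485.678 -77.529  81.057   1.427   1.232  -1.348   5.327  17.357]
```

Gripped (17.4 mm). I push 26 mm along feeder +x, which is (0.0857, -0.0125) in move units.

>>> {"api": "carry_out", "payload": {"deltas": [[0.015, -0.002, 0, 0, -1], [0.03, -0.0044, 0, 0, -1], [0.045, -0.0066, 0, 0, -1], [0.06, -0.0088, 0, 0, -1], [0.073, -0.0107, 0, 0, -1], [0.0857, -0.0125, 0, 0, -1], [0.0857, -0.0125, 0, 0, -1], [0.0857, -0.0125, 0, 0, -1]]}}

```text
t: 12.1
tcp_pos: [507.4, -80.9, 81.0]
tcp_rot: [-3.136, -0.002, 1.427]
force: [-10.5, 1.2, 18.9]
gripper_width: 17.3
```

Run:
```python
from h import *
p,_=pose(); print(p)
ci=camera_info('wrist'); 
im=snapshot('wrist')[:,:,::-1]; cv2.imwrite('pics/w6_full.png',im)
F=np.array([564.4,-89,0]);ex=np.array([.9895,-.1445,0]);ey=np.array([.1445,.9895,0])
for s in(1,-1):
  print(proj('wrist',F+94*ex+s*43*ey+[0,0,64],ci),proj('wrist',F+94*ex+[0,0,58],ci))
a=im[110:250,330:540]; b=snapshot('top')[120:200,190:250,::-1]
a=cv2.resize(a,None,fx=2.6,fy=2.6,interpolation=cv2.INTER_CUBIC); b=cv2.resize(b,None,fx=4,fy=4,interpolation=cv2.INTER_CUBIC)
c=np.zeros((max(a.shape[0],b.shape[0]),a.shape[1]+b.shape[1],3),np.uint8); c[:a.shape[0],:a.shape[1]]=a; c[:b.shape[0],a.shape[1]:]=b
cv2.imwrite('pics/w6.png',c); print(c.shape)
```

```text
[507.37  -80.85   81.013   1.427 -10.627   1.206  18.809  17.425]
[522.93516713 178.99050434] [505.74916275 240.27338054]
[495.19723577 300.19162002] [505.74916275 240.27338054]
(364, 786, 3)
```

View pics/w6.png

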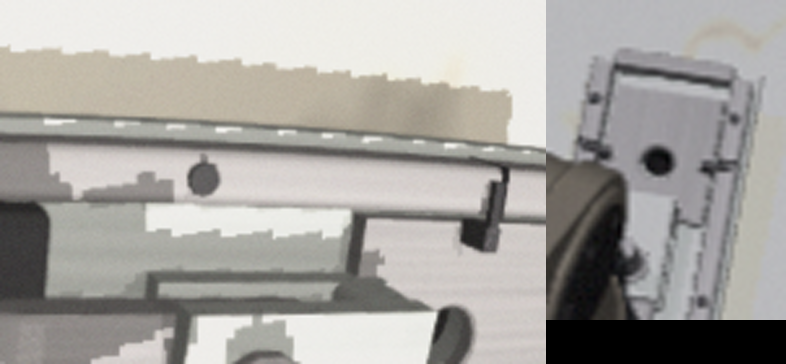

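The wrist crop (left) shows the pointer at x≈495 and the rail mark at x≈505. In the top crop (right) the pointers are just short of the marks, though the window already looks black. The tool advanced only 21.9 mm because the arm yields to the spring, so about 4 mm is missing.

>>> {"api": "carry_out", "payload": {"deltas": [[0.005, -0.0007, 0.001, 0, -1], [0.01, -0.0014, 0.003, 0, -1], [0.0135, -0.002, 0.005, 0, -1], [0.0135, -0.002, 0.005, 0, -1], [0.0135, -0.002, 0.005, 0, -1]]}}

```text
t: 12.82
tcp_pos: [509.4, -81.2, 81.1]
tcp_rot: [-3.132, -0.002, 1.427]
force: [-12.5, 1.0, 11.7]
gripper_width: 17.3
```

```bash
cat > chk.py <<'E'
from h import *
import sys
p,_=pose(); print(p)
F=np.array([564.4,-89,0]);ex=np.array([.9895,-.1445,0]);ey=np.array([.1445,.9895,0])
ci=camera_info('wrist'); ct=camera_info('top')
print('mm travel',(p[:3]-[485.678,-77.529,0])@ex)
for x in (92,94,96): print(x,(proj('wrist',F+x*ex+43*ey+[0,0,64],ci)-[440,150])*6,(proj('top',F+x*ex+43*ey+[0,0,64],ct)-[190,135])*6.5,(proj('top',F+x*ex+[0,0,50],ct)-[190,135])*6.5)
a=snapshot('wrist')[150:230,480:552,::-1]*1; a=snapshot('wrist')[150:215,440:545,::-1]; b=snapshot('top')[135:185,190:250,::-1]; b0=b
a=cv2.resize(a,None,fx=4,fy=4,interpolation=cv2.INTER_CUBIC); b=cv2.resize(b,None,fx=6,fy=6,interpolation=cv2.INTER_CUBIC)
c=np.zeros((max(a.shape[0],b.shape[0]),a.shape[1]+b.shape[1],3),np.uint8); c[:a.shape[0],:a.shape[1]]=a; c[:b.shape[0],a.shape[1]:]=b
cv2.imwrite('pics/'+sys.argv[1],c); print(c.shape)
E
python3 chk.py w7.png
```

```text
[509.356 -81.188  81.094   1.427 -12.034   1.115  11.697  17.367]
mm travel 23.9581065
92 [474.33111992 173.05654317] [ 55.62840849 135.42621708] [179.18240643 164.28459878]
94 [487.47699299 173.83209544] [ 56.62290753 130.1036635 ] [180.12471986 159.00812304]
96 [500.46291185 174.60591757] [ 57.6167275  124.78474424] [181.0663966  153.73521237]
(300, 780, 3)
```

View pics/w7.png

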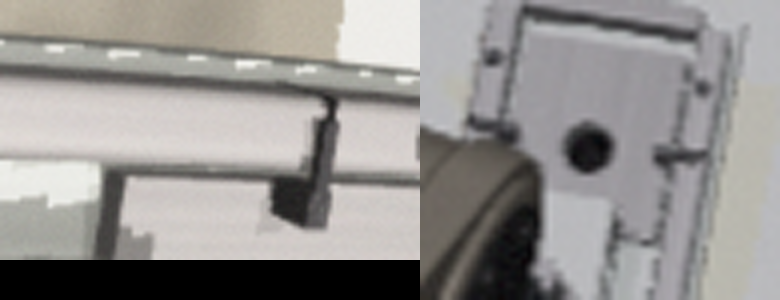

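The pointer (x≈328) and the mark (x≈330) nearly coincide in the wrist view, but with parallax. I measure the gate travel numerically by matching gate features between the first top picture and the current one.

```bash
cat > travel.py <<'E'
from h import *
t0=cv2.imread('pics/t2.png',0).astype(np.float32)
im=np.mean([snapshot('top')[120:275,170:350,::-1].astype(np.float32) for _ in range(4)],0).astype(np.uint8)
t1=cv2.cvtColor(cv2.resize(im,None,fx=4.4,fy=4.4,interpolation=cv2.INTER_CUBIC),cv2.COLOR_BGR2GRAY).astype(np.float32)
cv2.imwrite('pics/now.png',t1)
F=np.array([564.4,-89,0]);ex=np.array([.9895,-.1445,0]);ey=np.array([.1445,.9895,0]);ct=camera_info('top')
g=lambda x,y,z:proj('top',F+x*ex+y*ey+[0,0,z],ct)*4.4
for n,(u0,v0,u1,v1),z,y in (('corner',(222,262,258,302),58,-30),('tabR',(248,208,284,232),66,-35),('still',(225,310,285,350),64,-40)):
    T=t0[v0:v1,u0:u1]; S=t1[max(v0-85,0):v1+20,u0-30:u1+45]
    r=cv2.matchTemplate(S,T,cv2.TM_CCOEFF_NORMED); _,m,_,(bx,by)=cv2.minMaxLoc(r)
    d=[0,0]
    for k,(a,b,c) in enumerate(((r[by,bx-1],m,r[by,bx+1]),(r[by-1,bx],m,r[by+1,bx]))) if 0<bx<r.shape[1]-1 and 0<by<r.shape[0]-1 else []: d[k]=(a-c)/(2*(a-2*b+c))
    du,dv=bx+d[0]-30,by+d[1]-min(85,v0)
    e=(g(82,y,z)-g(58,y,z))/24
    print(n,round(m,3),du,dv,'mm',np.dot([du,dv],e)/np.dot(e,e))
E
python3 travel.py
```

```text
corner 0.925 7.4100227 -39.83864 mm 22.003821868204252
tabR 0.937 8.121426 -39.411568 mm 21.697542553690077
still 0.999 -0.0072631836 -0.0075531006 mm 0.0033578884085637096[ WARN:0@6.672] global loadsave.cpp:1063 imwrite_ Unsupported depth image for selected encoder is fallbacked to CV_8U.
```

Both gate features give about 21.9 mm, and handle travel (23.96) minus 2 mm slack gives 22.0, so 2.1 mm is still missing. The arm yields about half of a small command.

>>> {"api": "carry_out", "payload": {"deltas": [[0.005, -0.0007, 0, 0, -1], [0.01, -0.0014, 0, 0, -1], [0.0125, -0.0018, 0, 0, -1], [0.0125, -0.0018, 0, 0, -1], [0.0125, -0.0018, 0, 0, -1], [0.0125, -0.0018, 0, 0, -1]]}}

```text
t: 13.87
tcp_pos: [512.9, -81.7, 81.1]
tcp_rot: [-3.132, -0.002, 1.427]
force: [-12.5, 1.2, 11.9]
gripper_width: 17.2
```

```bash
python3 travel.py 2>/dev/null; python3 chk.py w8.png
```

```text
corner 0.94 8.130058 -45.169655 mm 24.923076701033335
tabR 0.962 8.963886 -44.60905 mm 24.53796904947584
still 0.998 -0.011081696 -0.019165039 mm 0.009192083056735984
[512.92  -81.737  81.09    1.427 -12.473   1.322  12.013  17.312]
mm travel 27.564014999999966
92 [450.44288402 171.40191406] [ 55.62840849 135.42621708] [179.18240643 164.28459878]
94 [463.88712905 172.18236927] [ 56.62290753 130.1036635 ] [180.12471986 159.00812304]
96 [477.16820166 172.96136623] [ 57.6167275  124.78474424] [181.0663966  153.73521237]
(300, 780, 3)
```

Now it is slightly past: vision gives 24.5–24.9 and the handle gives 25.5. I back off 1 mm.

>>> {"api": "carry_out", "payload": {"deltas": [[-0.0035, 0.0005, 0, 0, -1], [-0.0035, 0.0005, 0, 0, -1], [-0.0035, 0.0005, 0, 0, -1], [-0.0035, 0.0005, 0, 0, -1]]}}

```text
t: 14.75
tcp_pos: [511.9, -81.6, 81.1]
tcp_rot: [-3.132, -0.002, 1.427]
force: [-12.8, 0.9, 12.7]
gripper_width: 17.3
```

```bash
python3 travel.py 2>/dev/null; python3 chk.py w9.png
```

```text
corner 0.929 8.198647 -43.57667 mm 24.077086124140767
tabR 0.963 8.241444 -43.616238 mm 23.943849692895338
still 0.999 -0.013912201 -0.0043411255 mm 0.0010395353462723715
[511.863 -81.577  81.089   1.427 -12.749   1.132  12.145  17.112]
mm travel 26.494993500000003
92 [457.64595219 171.90921415] [ 55.62840849 135.42621708] [179.18240643 164.28459878]
94 [471.00246459 172.68837562] [ 56.62290753 130.1036635 ] [180.12471986 159.00812304]
96 [484.19674155 173.4659961 ] [ 57.6167275  124.78474424] [181.0663966  153.73521237]
(300, 780, 3)
```

View pics/w9.png

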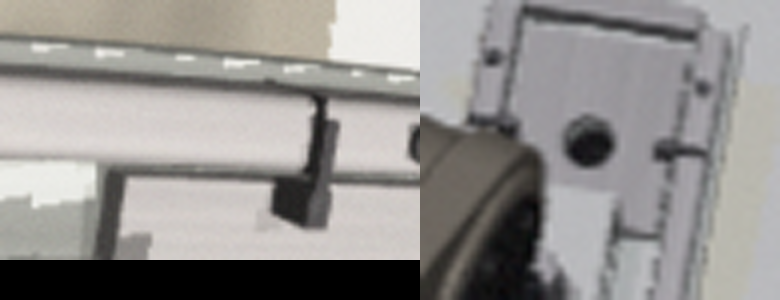

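Vision now reads 24.1 and 23.9 mm. The pointer stands on the mark; its small lead over the line in the wrist view at (330 vs 321) is height parallax. The hand holds steadily at about 12.8 N, so I hand in.

```bash
python3 -c "
from plant import robot; print(robot.job_done())"
```

```text
the job is handed in; nothing more can be done
None
```

The pin is in the fork with its head seated. I handed the job in with the gripper still holding the handle against the spring and the gate's window over the bore.

- **Pin:** I took the steel pin from its holder and pushed it down until the force rose at the height expected for a seated head. A wrist picture taken before the push showed it seated; I did not check it again afterwards.
- **Gate:** Matching the first and last top pictures on two gate features gave 24.1 and 23.9 mm of travel, against a target of 24 mm. Handle travel was 26.5 mm, which less the 2 mm slack suggests about 24.5 mm, so the two checks differ by about half a millimetre.
- **Pointers:** In the top view the right pointer meets its rail mark; the left one was partly hidden by the arm. In the oblique wrist view a pointer seemed about 2 mm past its mark, which I put down to its height above the rail.
- **Push:** The first pushes fell short because the arm gave way to the spring. One correction then went about 1 mm too far, and I backed it off.
- **Forces and bystanders:** The last reading was about 13 N against the push and 12 N upward on the tool. The highest I read in the task was 19 N. The cup and jar were not touched as far as I saw, though I took no final picture of them.

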